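# Find the rocking corner of a test fixture's carrier plate and shim it

## Task

One of the rubber mounts under the grey aluminium carrier plate has gone soft: press down on the plate's corners with a fingertip to find the one that rocks. Push that corner's yellow shim fully home against the plate, then press the same corner once more to make sure that it is firm. Leave the other three shims and everything else where they are, and lift nothing.

Things in the scene. Friction and masses are not known exactly. Their poses are not given: they have to be found in the camera images.
- plate: Loose grey carrier plate 170 (x) x 230 (y) x 10 mm, about 1.5 kg, on four rubber mounts that look alike. Origin: centre of its underside, 24 mm above the table (12 above the base); x away from the robot, y to the robot's left. A round white board with brass jacks is fixed on its middle (out to 70 mm from the centre, under 30 mm high), corners bare. Low tabs at mid-edge hold it, 1 mm play.
- spot_near_left (a point): Blue 14 mm dot on the plate's top at its near-left corner (near = robot side, left = +y), straight above a mount: press here. 34 mm above the table at rest. One of the four spots, any of them, gives way: it sinks about 3 mm under 3 N and 5 mm, its limit, under 4 to 5 N, and springs back; the other three stay put. With its shim home it sinks 0.6 mm and stops.
- spot_near_right (a point): Blue 14 mm dot on the plate's top at its near-right corner (near = robot side, left = +y), straight above a mount: press here. 34 mm above the table at rest. One of the four spots, any of them, gives way: it sinks about 3 mm under 3 N and 5 mm, its limit, under 4 to 5 N, and springs back; the other three stay put. With its shim home it sinks 0.6 mm and stops.
- spot_far_left (a point): Blue 14 mm dot on the plate's top at its far-left corner (near = robot side, left = +y), straight above a mount: press here. 34 mm above the table at rest. One of the four spots, any of them, gives way: it sinks about 3 mm under 3 N and 5 mm, its limit, under 4 to 5 N, and springs back; the other three stay put. With its shim home it sinks 0.6 mm and stops.
- spot_far_right (a point): Blue 14 mm dot on the plate's top at its far-right corner (near = robot side, left = +y), straight above a mount: press here. 34 mm above the table at rest. One of the four spots, any of them, gives way: it sinks about 3 mm under 3 N and 5 mm, its limit, under 4 to 5 N, and springs back; the other three stay put. With its shim home it sinks 0.6 mm and stops.
- shim_near_left: Loose yellow shim of the near-left corner, at the plate's left (+y) edge: a fork with an upright heel, 46 mm wide, 56 long, the fork 11.4 thick. Origin: slot centre, underside, 12 mm above the table; +x is the way home, under the plate. Heel 26 mm high, its flat back 39.5 mm behind the origin: push there. Starts 35 to 45 mm out; home when the heel meets the plate, its origin under the dot.
- shim_near_right: Loose yellow shim of the near-right corner, at the plate's right (-y) edge: a fork with an upright heel, 46 mm wide, 56 long, the fork 11.4 thick. Origin: slot centre, underside, 12 mm above the table; +x is the way home, under the plate. Heel 26 mm high, its flat back 39.5 mm behind the origin: push there. Starts 35 to 45 mm out; home when the heel meets the plate, its origin under the dot.
- shim_far_left: Loose yellow shim of the far-left corner, at the plate's left (+y) edge: a fork with an upright heel, 46 mm wide, 56 long, the fork 11.4 thick. Origin: slot centre, underside, 12 mm above the table; +x is the way home, under the plate. Heel 26 mm high, its flat back 39.5 mm behind the origin: push there. Starts 35 to 45 mm out; home when the heel meets the plate, its origin under the dot.
- shim_far_right: Loose yellow shim of the far-right corner, at the plate's right (-y) edge: a fork with an upright heel, 46 mm wide, 56 long, the fork 11.4 thick. Origin: slot centre, underside, 12 mm above the table; +x is the way home, under the plate. Heel 26 mm high, its flat back 39.5 mm behind the origin: push there. Starts 35 to 45 mm out; home when the heel meets the plate, its origin under the dot.
- base: The fixture's fixed steel base, 200 (x) x 410 (y) x 10 mm; origin: centre of its underside, 2 mm above the table; axes as the plate's. Its top is 12 mm above the table. Each shim slides on it between two rails 5 mm high, 49 mm apart, and slides freely (under 2 N) until its heel is stopped by the plate's edge.
- cal_load: Bystander: small upright black and steel coax standard, 18 mm across, 32 mm high, standing loose on the base between the two left shims; origin under its foot.
- cal_short: Bystander: small upright brass and steel coax standard, 18 mm across, 32 mm high, standing loose on the base between the two right shims; origin under its foot.
- torque_wrench: Bystander: small blue-handled connector wrench lying on the mat, 165 mm long, 12 mm high, left of the base; origin near its middle.
- screwdriver: Bystander: red-handled screwdriver, 200 mm long, 26 mm high, lying on the mat right of the base; origin under its middle.
- cap_jar: Bystander: clear jar with blue lid, 56 mm across, 60 mm high, at the left; origin under its foot.
- adapter_tray: Bystander: black divided tray 100 x 140 x 30 mm at the right; origin under its centre.
- attenuator: Bystander: steel attenuator block 45 x 30 x 22 mm with a brass connector at each end, beyond the base; origin under its centre.

How it is judged:
On the way, in this order (a step that is already met when the one before it is completed fails the run):
1. the rocking corner is pressed down by a fingertip (it sinks at least 1.5 mm) (height (world z) of any of spot_near_left, spot_near_right, spot_far_left, spot_far_right below 0.0325 m and contact force between the fingers and plate above 1 N), for 0.05 s.
2. a shim is pushed home under its corner ((horizontal distance between shim_near_left and spot_near_left below 0.006 m or horizontal distance between shim_near_right and spot_near_right below 0.006 m or horizontal distance between shim_far_left and spot_far_left below 0.006 m or horizontal distance between shim_far_right and spot_far_right below 0.006 m)), for 0.1 s.
3. the corner with the shim home is pressed again: it comes down on the shim, which now carries it (the shim of a firm corner would carry nothing), and it no longer sinks (contact force between the fingers and plate above 2 N and height (world z) of each of spot_near_left, spot_near_right, spot_far_left, spot_far_right above 0.0325 m and ((horizontal distance between shim_near_left and spot_near_left below 0.006 m and contact force between shim_near_left and plate above 0.8 N and horizontal distance between the grasp point and spot_near_left below 0.045 m) or (horizontal distance between shim_near_right and spot_near_right below 0.006 m and contact force between shim_near_right and plate above 0.8 N and horizontal distance between the grasp point and spot_near_right below 0.045 m) or (horizontal distance between shim_far_left and spot_far_left below 0.006 m and contact force between shim_far_left and plate above 0.8 N and horizontal distance between the grasp point and spot_far_left below 0.045 m) or (horizontal distance between shim_far_right and spot_far_right below 0.006 m and contact force between shim_far_right and plate above 0.8 N and horizontal distance between the grasp point and spot_far_right below 0.045 m))), for 0.1 s.
At the end, for the whole second after the job is handed in: One shim, the one that took the load of the pressed corner, is home: its slot centre within 6 mm of the blue dot above it, seen from above. The other three moved less than 10 mm. All dots within 1.5 mm of rest height, the plate level within 0.012 rad; plate and shims at rest ((horizontal distance between shim_near_left and spot_near_left below 0.006 m or horizontal distance between shim_near_right and spot_near_right below 0.006 m or horizontal distance between shim_far_left and spot_far_left below 0.006 m or horizontal distance between shim_far_right and spot_far_right below 0.006 m) and not (distance of each of shim_near_left, shim_near_right from where it was at the start of the episode above 0.01 m or distance of each of shim_near_left, shim_far_left from where it was at the start of the episode above 0.01 m or distance of each of shim_near_left, shim_far_right from where it was at the start of the episode above 0.01 m or distance of each of shim_near_right, shim_far_left from where it was at the start of the episode above 0.01 m or distance of each of shim_near_right, shim_far_right from where it was at the start of the episode above 0.01 m or distance of each of shim_far_left, shim_far_right from where it was at the start of the episode above 0.01 m) and height (world z) of each of spot_near_left, spot_near_right, spot_far_left, spot_far_right above 0.0325 m and angle between plate's own z axis and vertical below 0.012 rad and linear speed of each of plate, shim_near_left, shim_near_right, shim_far_left, shim_far_right below 0.01 m/s); the robot touches nothing.
It fails at once if a second shim is moved: two of the four have been moved more than 10 mm (distance of each of shim_near_left, shim_near_right from where it was at the start of the episode above 0.01 m or distance of each of shim_near_left, shim_far_left from where it was at the start of the episode above 0.01 m or distance of each of shim_near_left, shim_far_right from where it was at the start of the episode above 0.01 m or distance of each of shim_near_right, shim_far_left from where it was at the start of the episode above 0.01 m or distance of each of shim_near_right, shim_far_right from where it was at the start of the episode above 0.01 m or distance of each of shim_far_left, shim_far_right from where it was at the start of the episode above 0.01 m).
It fails at once if a shim is lifted more than 8 mm off the base (height (world z) of any of shim_near_left, shim_near_right, shim_far_left, shim_far_right above 0.02 m).
It fails at once if the plate is lifted (its centre more than 6 mm up) or pushed out of its nest (more than 8 mm) (height (world z) of plate above 0.03 m or distance of plate from where it was at the start of the episode above 0.008 m).
It fails at once if a bystander is moved more than 15 mm (distance of any of cal_load, cal_short, torque_wrench, screwdriver, cap_jar, adapter_tray, attenuator from where it was at the start of the episode above 0.015 m).
It also fails if it takes over 54 s, if anything falls off the work surface, if the arm or the gripper's body presses on something with over 40 N, if the wrist force passes 120 N, or if a joint passes its speed limit or range.

## Robot

A 6-joint arm with a two-finger parallel gripper is mounted at the origin on the work surface. World frame = base frame: x ahead of the robot, y to its left, z up, the work surface at z = 0. Lengths are in m, angles in rad, forces in N, time in s.
With the tool pointing down it reaches from about 0.35 to 0.775 m from the base axis. Payload 7.3 kg.
Tool frame: the origin (TCP) lies on the centre line of the jaws, within the pads' length; the fingertips stand 11 mm ahead of it and the grasp point (between the pads) lies 8 mm behind it; y points along the fingers, z is the direction in which the jaws open and shut, and the axes are right-handed (so a half turn about y gives the same grasp; the last joint's range is limited). The gripper opens to 92 mm and grips with 3 to 60 N. Pads are 19 mm wide; open, the fingers measure 130 mm over their backs; the gripper's body (75 mm by 190 mm) begins 47 mm behind the grasp point.
Start: joints at [1.032, 0.342, 1.524, -0, 1.275, -0.146], TCP at [0.201, 0.485, 0.238] pointing down, gripper open.
Joint ranges: [-2.53, 2.53], [-0.77, 2.02], [0.04, 2.7], [-1, 4.14], [0.28, 2.66], [-3.11, 3.11]. Speed limits (rad/s): [2.57, 2.57, 3.14, 3.14, 3.14, 3.14].

## Interface

Orientations are given as [roll, pitch, yaw] about the fixed x, y, z axes, in that order (R = Rz(yaw) Ry(pitch) Rx(roll)).
In Python, from cell import robot, cams gives the robot as it stands.
- The arm moves only by the tool apply_moves, never from a script. Its argument "plan" is a list of rows, each a list of 7 numbers: the shift along the tool's x, y, z in m, then the turn, a rotation vector about the tool's x, y, z in degrees, then the gripper command: -1 is fully open, 1 is shut, values between are in proportion. A call has exactly 5 rows; each row is the pose to reach, as a shift and turn from the pose commanded when the call began, along the tool's axes at that moment; what a row does not reach only later rows make up. A row lasts 1/8 s, in which the tool goes at most 62.5 mm and 10.7 degrees, less where a joint would pass 70% of its speed; a pose out of reach is approached as far as the arm can. A call with a gripper value outside its range is refused whole. The fingers move at their own pace and stop on an object; "squeeze" is the grip in N (left out, the last holds). Time passes only in rows, so rows that repeat a pose let the fingers close, or fill a call up. It gives the time, the measured TCP pose, the force and the opening at its end, in the units of the state.
- robot.observe(): the state, without advancing time (a new reading comes with each control period).
- cams.read_camera(name): name is "side" or "top"; returns the picture (480x640x3 uint8, blue, green, red); there is no depth.
- cams.calibration(name): a dict with "fx", "fy", "cx", "cy" (pixels), "extrinsics" (4x4, takes a point from world to camera coordinates). Camera axes: x right, y up, looking along -z (the intrinsics and any distortion apply to the point x, -y, -z); pixel columns grow to the right and rows downward; lengths in m; the calibration is good to about 2 mm. A picture is of the moment at which its call begins. calibration takes no time and is no camera call.
- robot.hand_in(): hands the job in, once; it reports no verdict.
The state is a dict: "time": time; "qpos": joint angles; "qvel": joint speeds; "joint_efforts": joint torques, N m; "tool_pos": TCP position; "tool_rot": TCP orientation; "contact_force": force on the tool from outside, world axes, zero at the start; "torque": the same for the moment, N m; "opening": finger opening in m.
Only numpy, scipy, OpenCV 4.12 (cv2) and the standard library are available. Lean on these libraries where they do the work, as an engineer would, in place of code of your own. Each camera call takes 0.05 s, during which the arm holds its last target. There are 200 camera calls.

## Working session

There is one attempt and no reset: what is moved stays moved. The work goes in short steps, Python scripts to look and compute and a tool call to move; the robot and the scene stay as the last step left them, time stands still between calls to the robot, and variables do not carry over. Pictures are saved under pics/ and viewed, about 8 in all and at most 12, crops included, and the job is handed in when it is done.

Besides the shell and the picture viewer there is one more tool, called after ">>>" as name(argument=value, ...), one argument or row to a line, values as JSON. apply_moves: Moves the arm, as the interface text tells. Its arguments: {"type":"object","properties":{"plan":{"type":"array","items":{"type":"array","items":{"type":"number"}}},"squeeze":{"type":"number"}},"required":["plan"]}

```bash
mkdir -p pics; ls
python3 - <<'E'
from cell import robot,cams
import cv2
o=robot.observe();print(o)
for n in("top","side"):
    cv2.imwrite(f"pics/{n}0.png",cams.read_camera(n)); c=cams.calibration(n);print(n,c)
E
```

```text
pics
{'time': 0.0, 'qpos': array([ 1.03198789e+00,  3.42696348e-01,  1.52503589e+00, -8.39490092e-06,
        1.27541624e+00, -1.45990544e-01]), 'qvel': array([-0.00054803,  0.00024337,  0.0012107 , -0.00067112, -0.0008396 ,
       -0.00081252]), 'joint_efforts': array([ 4.27217556e-04, -4.31250143e+01, -2.44222766e+01,  7.18495063e-02,
        5.58418385e-02, -1.23923642e-04]), 'tool_pos': array([0.2007333 , 0.4846706 , 0.23705207]), 'tool_rot': array([-1.57233676e+00,  2.18386620e-04, -3.92815615e-01]), 'contact_force': array([-0.29598814, -0.51105012,  0.57245776]), 'torque': array([0.00244861, 0.01563869, 0.00900387]), 'opening': 0.09158439019368436}
top {'fx': 465.2898636384788, 'fy': 465.2898636384788, 'cx': 323.3771986958989, 'cy': 245.17194700771614, 'extrinsics': array([[-5.79638947e-04, -9.99978511e-01,  6.53002489e-03,
         2.14597263e-02],
       [ 9.80500081e-01,  7.14942701e-04,  1.96517378e-01,
        -6.28446095e-01],
       [-1.96517824e-01,  6.51659906e-03,  9.80478597e-01,
        -1.00239244e+00],
       [ 0.00000000e+00,  0.00000000e+00,  0.00000000e+00,
         1.00000000e+00]])}
side {'fx': 476.82229788275134, 'fy': 476.82229788275134, 'cx': 317.2871218820847, 'cy': 236.31599965563717, 'extrinsics': array([[-0.93838793, -0.34531521,  0.01361968,  0.57516629],
       [ 0.24935643, -0.64928278,  0.71850765, -0.1747571 ],
       [-0.2392686 ,  0.67763506,  0.69538569, -0.98500146],
       [ 0.        ,  0.        ,  0.        ,  1.        ]])}
```

View pics/top0.png

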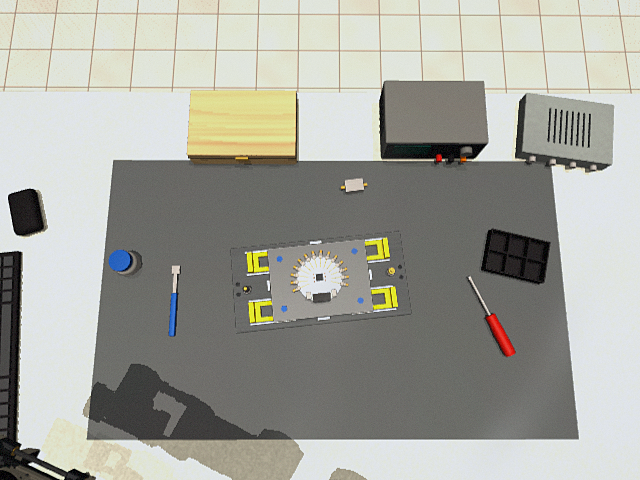

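View pics/side0.png

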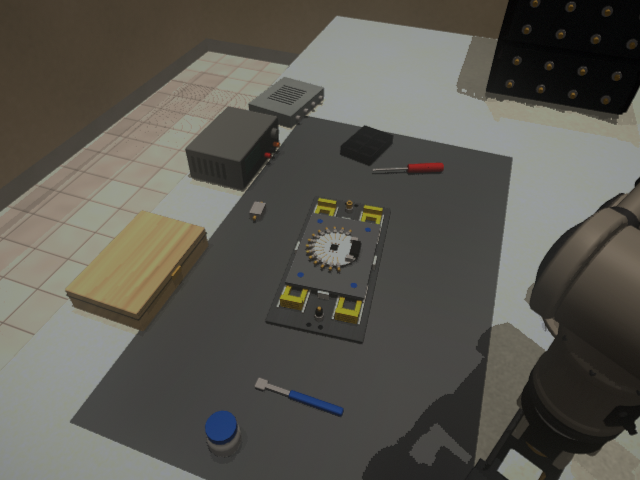

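Both views show the rotated plate, with blue dots near (279,259), (354,251), (284,309) and (361,300) in the top view. The shims are in yellow. I'll measure them next.

```bash
cat > h.py <<'E'
import numpy as np,cv2
from cell import cams,robot
def ray(n,u,v,z):
    c=cams.calibration(n);E=c["extrinsics"];R,t=E[:3,:3],E[:3,3]
    d=R.T@np.array([(u-c["cx"])/c["fx"],-(v-c["cy"])/c["fy"],-1]);o=-R.T@t
    return o+d*(z-o[2])/d[2]
def blobs(img,lo,hi,amin):
    m=cv2.inRange(cv2.cvtColor(img,cv2.COLOR_BGR2HSV),lo,hi)
    n,l,s,c=cv2.connectedComponentsWithStats(m)
    return m,[(s[i],c[i]) for i in range(1,n) if s[i][4]>=amin]
E
python3 - <<'E'
from h import *
for n in("top","side"):
    im=cv2.imread(f"pics/{n}0.png")
    print(n)
    for s,c in blobs(im,(100,120,60),(125,255,255),8)[1]:
        if s[4]<120: print("dot",c.round(1),s[4],ray(n,*c,.034).round(4))
    m,_=blobs(im,(24,120,90),(35,255,255),5)
    m=cv2.morphologyEx(m,cv2.MORPH_CLOSE,np.ones((3,3)))
    for c in cv2.findContours(m,cv2.RETR_EXTERNAL,cv2.CHAIN_APPROX_NONE)[0]:
        if cv2.contourArea(c)>60:
            P=np.array([ray(n,*p[0],.038)[:2] for p in c]); print("shim",cv2.boundingRect(c),P.mean(0).round(4),P[:,1].min().round(4),P[:,1].max().round(4))
a=cv2.imread("pics/top0.png")[225:340,220:420];b=cv2.imread("pics/side0.png")[190:345,260:400]
cv2.imwrite("pics/c.png",np.vstack([cv2.resize(a,(600,345)),np.pad(cv2.resize(b,(230,255)),((0,0),(0,370),(0,0)))]))
E
```

```text
top
dot [354.  250.6] 25 [ 0.6212 -0.0504  0.034 ]
dot [279.  258.5] 26 [0.6023 0.125  0.034 ]
dot [360. 300.] 23 [ 0.5057 -0.0627  0.034 ]
dot [283.6 308.3] 27 [0.4869 0.1124 0.034 ]
shim (248, 301, 25, 22) [0.48   0.1656] 0.1379 0.1934
shim (371, 286, 27, 24) [ 0.51   -0.1174] -0.147 -0.0879
shim (246, 252, 23, 21) [0.5937 0.1755] 0.1496 0.2016
shim (365, 238, 25, 23) [ 0.6243 -0.1035] -0.1319 -0.0762
side
dot [319.7 220.6] 17 [ 0.6254 -0.0495  0.034 ]
dot [367.5 229.2] 18 [ 0.5098 -0.0615  0.034 ]
dot [300.  274.2] 24 [0.6064 0.1264 0.034 ]
dot [353.3 284.8] 26 [0.4908 0.114  0.034 ]
shim (335, 297, 27, 20) [0.4826 0.1775] 0.155 0.1966
shim (280, 286, 27, 17) [0.597 0.187] 0.1644 0.2039
shim (361, 212, 20, 12) [ 0.5132 -0.1019] -0.1177 -0.0811
shim (315, 205, 20, 11) [ 0.626  -0.0877] -0.103 -0.0687
```

View pics/c.png

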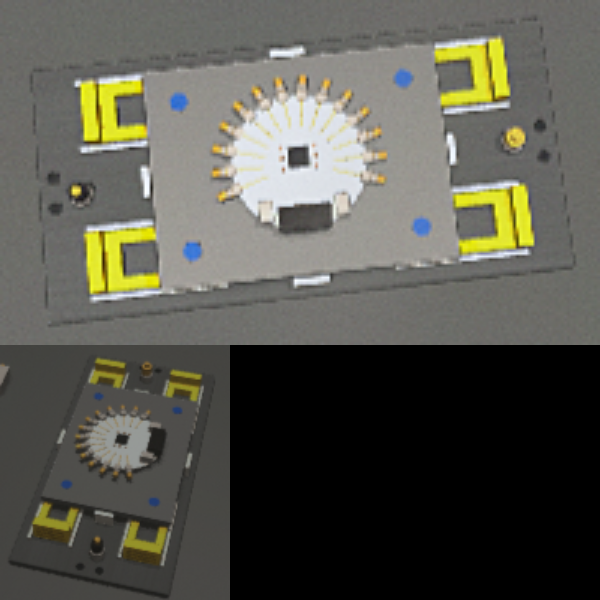

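>>> apply_moves(
  plan=[
    [0.052,0.01,-0.03,0,-6,0,1],
    [0.104,0.02,-0.06,0,-12,0,1],
    [0.156,0.04,-0.09,0,-18,0,1],
    [0.208,0.05,-0.12,0,-24,0,1],
    [0.26,0.06,-0.15,0,-28.7,0,1],
  ],
  squeeze=10,
)

```text
time: 0.72
tool_pos: [0.3845, 0.2452, 0.1772]
tool_rot: [-1.571, 0.0, 0.111]
contact_force: [0.3, -0.3, 0.7]
opening: 0.0463
```

>>> apply_moves(
  plan=[
    [0.023,0.025,-0.036,0,0,0,1],
    [0.046,0.05,-0.072,0,0,0,1],
    [0.068,0.075,-0.108,0,0,0,1],
    [0.09,0.1,-0.143,0,0,0,1],
    [0.09,0.118,-0.143,0,0,0,1],
  ],
)

```text
time: 1.35
tool_pos: [0.49, 0.1122, 0.0583]
tool_rot: [-1.571, 0.0, 0.105]
contact_force: [-1.3, 0.1, -0.2]
opening: 0.0014
```

Run:
```python
from h import *
o=robot.observe();print(o["tool_pos"],o["tool_rot"],o["contact_force"],o["opening"])
a=cams.read_camera("top")[210:350,210:430];b=cams.read_camera("side")[190:345,240:420]
cv2.imwrite("pics/c2.png",np.hstack([cv2.resize(a,(440,280)),cv2.resize(b,(325,280))]))
```

```text
[0.48995756 0.11222638 0.05833112] [-1.57104054e+00  2.25149996e-04  1.04651981e-01] [-1.25296944  0.12548385 -0.22551489] 0.0013791262720709936
```

View pics/c2.png

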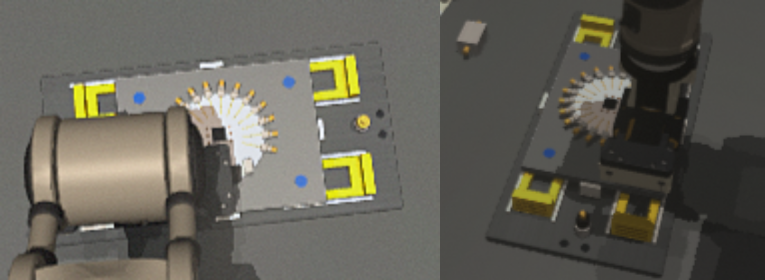

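The gripper hangs over the near-left corner, clear of the board. I'll press gently.

>>> apply_moves(
  plan=[
    [0,0.009,0,0,0,0,1],
    [0,0.012,0,0,0,0,1],
    [0,0.014,0,0,0,0,1],
    [0,0.015,0,0,0,0,1],
    [0,0.015,0,0,0,0,1],
  ],
)

```text
time: 2.08
tool_pos: [0.4887, 0.1148, 0.0453]
tool_rot: [-1.571, -0.001, 0.108]
contact_force: [-1.1, 1.2, 3.2]
opening: 0.0002
```

>>> apply_moves(
  plan=[
    [0,0.001,0,0,0,0,1],
    [0,0.002,0,0,0,0,1],
    [0,0.003,0,0,0,0,1],
    [0,0.003,0,0,0,0,1],
    [0,0.003,0,0,0,0,1],
  ],
)

```text
time: 2.7
tool_pos: [0.4888, 0.1148, 0.045]
tool_rot: [-1.571, -0.002, 0.109]
contact_force: [-10.9, -0.2, 33.1]
opening: 0.0008
```

Near-left is firm: 33 N with no travel. Next is near-right, lifting over the board on the way.

>>> apply_moves(
  plan=[
    [0,-0.05,0,0,0,0,1],
    [0,-0.05,-0.06,0,0,0,1],
    [0,-0.05,-0.12,0,0,0,1],
    [0,-0.05,-0.177,0,0,0,1],
    [0,-0.01,-0.177,0,0,0,1],
  ],
)

```text
time: 3.32
tool_pos: [0.5109, -0.0661, 0.0537]
tool_rot: [-1.575, -0.008, 0.103]
contact_force: [-0.1, 0.7, -0.6]
opening: 0.0006
```

>>> apply_moves(
  plan=[
    [0,0.006,0,0,0,0,1],
    [0,0.008,0,0,0,0,1],
    [0,0.009,0,0,0,0,1],
    [0,0.009,0,0,0,0,1],
    [0,0.009,0,0,0,0,1],
  ],
)

```text
time: 3.95
tool_pos: [0.5062, -0.0625, 0.0451]
tool_rot: [-1.573, 0.003, 0.111]
contact_force: [-12.9, -9.7, 21.5]
opening: 0.0003
```

Near-right is firm too. Next is far-right.

>>> apply_moves(
  plan=[
    [0,-0.045,0,0,0,0,1],
    [0.05,-0.045,0,0,0,0,1],
    [0.1,-0.045,0,0,0,0,1],
    [0.117,-0.02,0,0,0,0,1],
    [0.117,-0.008,0,0,0,0,1],
  ],
)

```text
time: 4.58
tool_pos: [0.624, -0.0476, 0.0497]
tool_rot: [-1.57, 0.001, 0.11]
contact_force: [-0.9, -0.2, 0.4]
opening: 0.0007
```

>>> apply_moves(
  plan=[
    [0,0.002,0,0,0,0,1],
    [0,0.004,0,0,0,0,1],
    [0,0.006,0,0,0,0,1],
    [0,0.007,0,0,0,0,1],
    [0,0.007,0,0,0,0,1],
  ],
)

```text
time: 5.2
tool_pos: [0.6242, -0.049, 0.0443]
tool_rot: [-1.571, -0.001, 0.108]
contact_force: [-1.6, -0.9, 2.8]
opening: 0.0004
```

>>> apply_moves(
  plan=[
    [0,0.001,0,0,0,0,1],
    [0,0.002,0,0,0,0,1],
    [0,0.003,0,0,0,0,1],
    [0,0.003,0,0,0,0,1],
    [0,0.003,0,0,0,0,1],
  ],
)

```text
time: 5.82
tool_pos: [0.6245, -0.0491, 0.0417]
tool_rot: [-1.571, -0.001, 0.108]
contact_force: [-2.5, -0.1, 8.8]
opening: 0.0005
```

>>> apply_moves(
  plan=[
    [0,0.001,0,0,0,0,1],
    [0,0.001,0,0,0,0,1],
    [0,0.001,0,0,0,0,1],
    [0,0.001,0,0,0,0,1],
    [0,0.001,0,0,0,0,1],
  ],
)

```text
time: 6.45
tool_pos: [0.6245, -0.0491, 0.0415]
tool_rot: [-1.572, -0.002, 0.108]
contact_force: [-4.3, -0.9, 14.7]
opening: 0.0005
```

Far-right sinks about 3.5 mm and the other two I pressed didn't, so it's the soft corner. I'll lift off and go behind its shim.

>>> apply_moves(
  plan=[
    [0,-0.04,0,0,0,0,1],
    [0,-0.045,-0.04,0,0,0,1],
    [0,-0.045,-0.085,0,0,0,1],
    [-0.001,-0.045,-0.115,0,0,0,1],
    [-0.001,-0.045,-0.115,0,0,0,1],
  ],
)

```text
time: 7.08
tool_pos: [0.6352, -0.1654, 0.0839]
tool_rot: [-1.571, 0.0, 0.105]
contact_force: [-0.2, 0.4, -0.6]
opening: 0.0008
```

Run:
```python
from h import *
o=robot.observe();print(o["tool_pos"],o["tool_rot"],o["contact_force"],o["opening"])
A=cams.read_camera("top");cv2.imwrite("pics/t3.png",A)
B=cams.read_camera("side");cv2.imwrite("pics/s3.png",B)
a=A[210:350,230:430];b=B[170:310,260:460]
cv2.imwrite("pics/c3.png",np.hstack([cv2.resize(a,(400,280)),cv2.resize(b,(400,280))]))
p=np.array([.6235,-.05]);d=np.array([.1088,-.9941])
for D in(60,75,85,112): print(D,p+d*D/1e3)
```

```text
[ 0.63519446 -0.16535142  0.0838832 ] [-1.57051244e+00  4.07709934e-04  1.05066975e-01] [-0.23093152  0.37276701 -0.59563895] 0.0008464926318811198
60 [ 0.630028 -0.109646]
75 [ 0.63166   -0.1245575]
85 [ 0.632748  -0.1344985]
112 [ 0.6356856 -0.1613392]
```

View pics/c3.png

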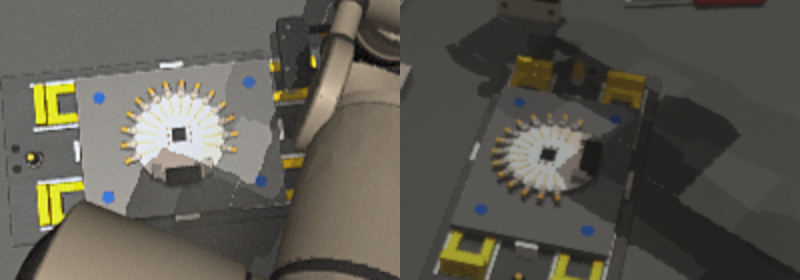

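The finger is beyond the far-right heel, with about 14 mm of clearance. I'll descend behind it.

>>> apply_moves(
  plan=[
    [0,0.02,0,0,0,0,1],
    [0,0.04,0,0,0,0,1],
    [0,0.048,0,0,0,0,1],
    [0,0.051,0,0,0,0,1],
    [0,0.051,0,0,0,0,1],
  ],
)

```text
time: 7.8
tool_pos: [0.6358, -0.163, 0.0342]
tool_rot: [-1.571, -0.001, 0.109]
contact_force: [0.1, -0.6, -0.1]
opening: 0.0004
```

>>> apply_moves(
  plan=[
    [0,0,0.01,0,0,0,1],
    [0,0,0.019,0,0,0,1],
    [0,0,0.027,0,0,0,1],
    [0,0,0.034,0,0,0,1],
    [0,0,0.04,0,0,0,1],
  ],
)

```text
time: 8.43
tool_pos: [0.6312, -0.123, 0.0338]
tool_rot: [-1.571, -0.0, 0.108]
contact_force: [-0.2, -0.6, 0.8]
opening: 0.0004
```

>>> apply_moves(
  plan=[
    [0,0,0.004,0,0,0,1],
    [0,0,0.007,0,0,0,1],
    [0,0,0.01,0,0,0,1],
    [0,0,0.012,0,0,0,1],
    [0,0,0.012,0,0,0,1],
  ],
)

```text
time: 9.05
tool_pos: [0.6297, -0.1114, 0.0336]
tool_rot: [-1.57, 0.0, 0.108]
contact_force: [-0.4, 0.4, 1.3]
opening: 0.0008
```

>>> apply_moves(
  plan=[
    [0,0,0.001,0,0,0,1],
    [0,0,0.002,0,0,0,1],
    [0,0,0.003,0,0,0,1],
    [0,0,0.004,0,0,0,1],
    [0,0,0.004,0,0,0,1],
  ],
)

```text
time: 9.68
tool_pos: [0.6294, -0.1074, 0.0337]
tool_rot: [-1.571, 0.0, 0.108]
contact_force: [0.1, 0.0, 1.3]
opening: 0.0007
```

>>> apply_moves(
  plan=[
    [0,0,0.001,0,0,0,1],
    [0,0,0.002,0,0,0,1],
    [0,0,0.002,0,0,0,1],
    [0,0,0.003,0,0,0,1],
    [0,0,0.003,0,0,0,1],
  ],
)

```text
time: 10.3
tool_pos: [0.6292, -0.1052, 0.0338]
tool_rot: [-1.572, -0.0, 0.108]
contact_force: [0.0, -4.3, -0.9]
opening: 0.0
```

>>> apply_moves(
  plan=[
    [0,0,0.001,0,0,0,1],
    [0,0,0.001,0,0,0,1],
    [0,0,0.002,0,0,0,1],
    [0,0,0.002,0,0,0,1],
    [0,0,0.002,0,0,0,1],
  ],
)

```text
time: 10.92
tool_pos: [0.6295, -0.1041, 0.0339]
tool_rot: [-1.573, -0.001, 0.108]
contact_force: [0.9, -6.8, -2.6]
opening: 0.0008
```

Contact force has risen, so the heel has met the plate. I'll back off, lift and look.

>>> apply_moves(
  plan=[
    [0,0,-0.015,0,0,0,1],
    [0,-0.03,-0.03,0,0,0,1],
    [0,-0.08,-0.05,0,0,0,1],
    [0,-0.12,-0.09,0,0,0,1],
    [-0.0,-0.15,-0.14,0,0,0,1],
  ],
)

```text
time: 11.55
tool_pos: [0.6445, -0.2425, 0.1863]
tool_rot: [-1.571, -0.002, 0.11]
contact_force: [1.7, -0.8, -0.5]
opening: 0.0003
```

Run:
```python
from h import *
A=cams.read_camera("top");B=cams.read_camera("side")
a=A[210:350,230:430];b=B[170:310,260:460]
cv2.imwrite("pics/c4.png",np.hstack([cv2.resize(a,(400,280)),cv2.resize(b,(400,280))]))
for n,im in(("top",A),("side",B)):
    for s,c in blobs(im,(100,120,60),(125,255,255),6)[1]:
        if s[4]<60: print(n,"dot",c.round(1),s[4],ray(n,*c,.034).round(4))
    for s,c in blobs(im,(24,120,60),(35,255,255),25)[1]: print(n,"yel",c.round(1),s[4],ray(n,*c,.038).round(4))
```

```text
top dot [353.6 250.6] 25 [ 0.6213 -0.0496  0.034 ]
top dot [278.8 258.6] 26 [0.602  0.1253 0.034 ]
top dot [359.8 300. ] 23 [ 0.5057 -0.0623  0.034 ]
top dot [283.5 308.2] 28 [0.487  0.1126 0.034 ]
top yel [367.6 249.3] 100 [ 0.6236 -0.0822  0.038 ]
top yel [255.3 261.9] 299 [0.5936 0.1795 0.038 ]
top yel [388.  299.2] 222 [ 0.5072 -0.1266  0.038 ]
top yel [375.7 291.1] 48 [ 0.5259 -0.0988  0.038 ]
top yel [258.  311.5] 340 [0.4795 0.17   0.038 ]
side dot [319.3 220.9] 15 [ 0.6259 -0.048   0.034 ]
side dot [366.9 229.2] 15 [ 0.5111 -0.0611  0.034 ]
side dot [300.  274.5] 22 [0.606  0.1272 0.034 ]
side dot [353.5 285. ] 26 [0.4903 0.1142 0.034 ]
side yel [322.8 211.2] 64 [ 0.6286 -0.08    0.038 ]
side yel [363.  218.3] 27 [ 0.5295 -0.0905  0.038 ]
side yel [293.5 295.7] 214 [0.5959 0.1886 0.038 ]
side yel [347.8 308.2] 236 [0.4825 0.1793 0.038 ]
```

View pics/c4.png

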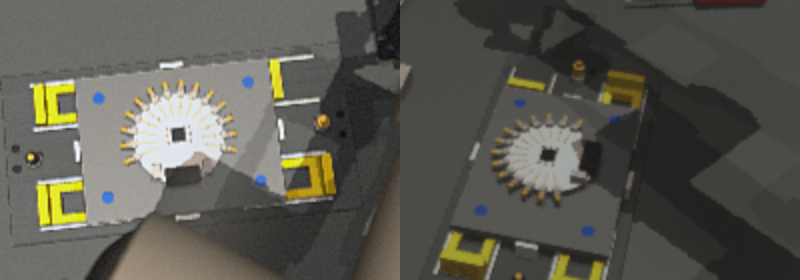

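The heel sits flush with the plate at the far-right corner: heel to dot is 32.7 mm against 33.2 expected. The other shims haven't moved. I'll go back to the dot and press again.

>>> apply_moves(
  plan=[
    [0,0,0.06,0,0,0,1],
    [0,0.03,0.11,0,0,0,1],
    [0,0.07,0.15,0,0,0,1],
    [0,0.1,0.19,0,0,0,1],
    [0,0.125,0.194,0,0,0,1],
  ],
)

```text
time: 12.28
tool_pos: [0.6215, -0.0454, 0.0569]
tool_rot: [-1.569, 0.003, 0.111]
contact_force: [1.0, -0.7, -0.1]
opening: 0.0004
```

>>> apply_moves(
  plan=[
    [0,0.002,0,0,0,0,1],
    [0,0.004,0,0,0,0,1],
    [0,0.006,0,0,0,0,1],
    [0,0.006,0,0,0,0,1],
    [0,0.006,0,0,0,0,1],
  ],
)

```text
time: 12.9
tool_pos: [0.6233, -0.0493, 0.0532]
tool_rot: [-1.571, -0.001, 0.108]
contact_force: [-0.1, 0.8, -0.5]
opening: 0.0001
```

>>> apply_moves(
  plan=[
    [0,0.004,0,0,0,0,1],
    [0,0.007,0,0,0,0,1],
    [0,0.009,0,0,0,0,1],
    [0,0.01,0,0,0,0,1],
    [0,0.01,0,0,0,0,1],
  ],
)

```text
time: 13.52
tool_pos: [0.623, -0.049, 0.0447]
tool_rot: [-1.571, -0.001, 0.108]
contact_force: [-5.0, 1.4, 14.9]
opening: 0.0002
```

>>> apply_moves(
  plan=[
    [0,0.001,0,0,0,0,1],
    [0,0.001,0,0,0,0,1],
    [0,0.001,0,0,0,0,1],
    [0,0.001,0,0,0,0,1],
    [0,0.001,0,0,0,0,1],
  ],
)

```text
time: 14.15
tool_pos: [0.6231, -0.049, 0.0446]
tool_rot: [-1.571, -0.001, 0.108]
contact_force: [-7.9, 0.4, 19.6]
opening: 0.0006
```

It's firm now: 20 N at z = 0.0446, against 0.0415 at 15 N before. I'll lift clear and check.

>>> apply_moves(
  plan=[
    [0,-0.02,0,0,0,0,1],
    [0,-0.06,0,0,0,0,1],
    [0,-0.1,-0.05,0,0,0,1],
    [0,-0.13,-0.1,0,0,0,1],
    [0,-0.15,-0.16,0,0,0,1],
  ],
)

```text
time: 14.78
tool_pos: [0.6408, -0.2083, 0.1935]
tool_rot: [-1.572, -0.002, 0.11]
contact_force: [0.8, -0.5, -0.2]
opening: 0.0002
```

>>> apply_moves(
  plan=[
    [0,0,0,0,0,0,1],
    [0,0,0,0,0,0,1],
    [0,0,0,0,0,0,1],
    [0,0,0,0,0,0,1],
    [0,0,0,0,0,0,1],
  ],
)

```text
time: 15.4
tool_pos: [0.6403, -0.2065, 0.1913]
tool_rot: [-1.571, 0.0, 0.109]
contact_force: [0.2, -0.5, 0.4]
opening: 0.0001
```

Run:
```python
from h import *
A=cams.read_camera("top");B=cams.read_camera("side")
for n,im in(("top",A),("side",B)):
    for s,c in blobs(im,(100,120,60),(125,255,255),6)[1]:
        if s[4]<60: print(n,"dot",c.round(1),s[4],ray(n,*c,.034).round(4))
    for s,c in blobs(im,(24,120,60),(35,255,255),25)[1]: print(n,"yel",c.round(1),s[4],ray(n,*c,.038).round(4))
print(robot.observe()["contact_force"])
print(robot.hand_in())
```

```text
top dot [353.6 250.7] 24 [ 0.621  -0.0495  0.034 ]
top dot [278.8 258.6] 26 [0.602  0.1253 0.034 ]
top dot [359.8 300. ] 23 [ 0.5057 -0.0623  0.034 ]
top dot [283.5 308.2] 28 [0.487  0.1126 0.034 ]
top yel [367.6 249.1] 100 [ 0.6239 -0.0821  0.038 ]
top yel [255.3 261.9] 301 [0.5937 0.1794 0.038 ]
top yel [387.8 298.8] 224 [ 0.5081 -0.1261  0.038 ]
top yel [258.  311.4] 341 [0.4795 0.1701 0.038 ]
side dot [319.3 220.9] 15 [ 0.6259 -0.048   0.034 ]
side dot [367.  229.3] 18 [ 0.5108 -0.0607  0.034 ]
side dot [300.  274.5] 22 [0.606  0.1272 0.034 ]
side dot [353.5 285. ] 26 [0.4903 0.1142 0.034 ]
side yel [322.3 211.3] 45 [ 0.6297 -0.0793  0.038 ]
side yel [293.5 295.7] 214 [0.5959 0.1886 0.038 ]
side yel [347.9 308.2] 237 [0.4824 0.1792 0.038 ]
[0.94780979 0.1607133  0.79004747]
the job is handed in; nothing more can be done
None
```

The far-right corner was the soft one. I pushed its shim home, pressed the corner again to confirm it was firm, lifted clear and handed the job in.

- **Finding the corner:** Near-left and near-right held firm, at 33 N and 22 N with no travel. Far-right sank about 3.5 mm and then stopped. I didn't press far-left, since only one corner can rock.
- **Pushing the shim:** I pushed until it stopped against the plate at about 5–7 N. The camera then put the heel's centre about 33 mm from the dot, which matches fully home.
- **Pressing again:** With the shim home, the fingertip stopped 0.4 mm below the firm corners' level under 20 N. Before, it went 3.5 mm down under 15 N.
- **Last look:** The dots had moved about 1 mm at most since the start, which is within the plate's play. The two left shims and the near-right shim showed no movement in the last two looks, though the near-right was partly in shadow and visible only in the top view. I didn't measure the bystanders at the end; the arm stayed clear of them.

One reading was off: far-right stopped at 3.5 mm, not the 5 mm given. I think the wide fingertip rested on its inner edge as the plate tilted, but I didn't check that.

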